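# Open the push-and-turn cap of the disinfectant bottle

### The job

Open the safety closure of the bottle with the orange cap: grip the cap from above, press it down against its spring and, while keeping it pressed, twist it counterclockwise (seen from above) until the inner collar reaches its open stop, its red pointer at the green dot; then let go of the cap. Leave the bottle with the white cap shut.

Things in the scene. Friction and masses are not known exactly. Their poses are not given: they have to be found in the camera images.
- orange_cap_top (a point): Centre of the top of the ORANGE ribbed round cap (to be opened), 162 mm above the work surface; z up. The cap is upright, 49 mm wide, 40 mm tall; grip it from any side. It slides down 8 mm on a spring (3 N at first, 10 to 14 N fully down) and springs back when let go. Unpressed it spins freely. Keep fingertips 118 mm or more above the surface: bottle shoulder and collar lie below.
- orange_collar (a joint): Angle (rad) of the white inner collar under the orange cap, positive counterclockwise from above: 0 = shut stop (red pointer at white dot), 0.9 = open stop (at green dot). Starts at 0 to 0.15, stays where left, resists with 0.1 N m. Only with the cap pressed down (best fully) do lugs couple the two; the cap then turns up to 20 degrees of free play before the collar follows.
- white_cap_top (a point): Centre of the top of the WHITE cap on a second, otherwise identical bottle (bystander, stays shut); the bottles may have changed places. Each grey square bottle, 72 mm wide, sits in a black holder (88 mm wide, 132 mm over its two screw lugs, 36 mm tall) fixed to the surface, so it neither moves nor turns.
- white_collar (a joint): Angle (rad) of the inner collar under the white cap, as for the orange one. Starts at 0 to 0.1 and must stay shut.
Not all that is in view belongs to the job. What is shaped like the part that bears white_cap_top but purple or yellow is not meant.

How it is judged:
By the outcome, as a careful person would: the job done as asked, in the order asked, and still so for the second after the job is handed in, with the robot touching nothing.
It also fails if it takes over 32 s, if anything falls off the work surface, if the arm or the gripper's body presses on something with over 40 N, if the wrist force passes 120 N, or if a joint passes its speed limit or range.

### The arm

A 6-joint arm with a two-finger parallel gripper is mounted at the origin on a cart in front of the work surface, level with it; the furniture and walls round the work are solid. World frame = base frame: x ahead of the robot, y to its left, z up, the work surface at z = 0. Lengths are in m, angles in rad, forces in N, time in s.
With the tool pointing down it reaches from about 0.25 to 0.8 m from the base axis. Payload 8.5 kg.
Tool frame: the origin (TCP) lies midway between the tips of the shut fingers; the grasp point (between the pads) lies 19 mm behind it (bot.pinch_z is the z of the grasp point in the tool frame, in m); z points along the fingers, y is the direction in which the jaws open and shut (so a half turn about z gives the same grasp; the last joint's range is limited). The gripper opens to 85 mm and grips with 20 to 120 N. Pads are 22 mm wide; open, the fingers measure 114 mm over their backs; the gripper's body (76 mm by 85 mm) begins 54 mm behind the grasp point. The pads swing forward as they close: fully open they stand 13 mm farther back than shut.
Start: joints at [1.296, 0.238, -0.013, 1.319, 0, 1.571], TCP at [0.142, 0.505, 0.231] pointing down, gripper open.
Joint ranges: [-2.66, 2.66], [-1.03, 1.9], [-1.14, 1.46], [-1.82, 2.27], [-1.45, 1.34], [-3.14, 3.14]. Speed limits (rad/s): [2.22, 2.22, 2.79, 3.14, 3.14, 3.14].

### API

Orientations are given as a unit quaternion [w, x, y, z].
In Python, from workcell import bot, camera gives the robot as it stands. The module is installed in compiled form; this text tells all that it offers.
- The arm moves only by the tool play_rows, never from a script. Its argument "motion" is a list that holds one entry, the list of rows, each a list of 7 numbers: the shift along the tool's x, y, z in m, then the turn, a rotation vector about the tool's x, y, z in degrees, then the finger opening in m, from 0 to 0.0854. In form: [[[x, y, z, rx, ry, rz, hand], ...]]. A call has 1 to 10 rows; each row shifts and turns the commanded pose from where the row before left it, along the tool's axes as they then stand; what a row does not reach is not made up. A row lasts 1/10 s, in which the tool goes at most 50 mm and 8.59 degrees, less where a joint would pass 70% of its speed; a pose out of reach is approached as far as the arm can. A call is refused whole if a number of a shift passes 0.05 or a number of a turn 8.59, either way. A call with a gripper value outside its range is refused whole. The fingers move at their own pace and stop on an object; "newtons" is the grip in N (left out, the last holds). Time passes only in rows, so rows that do not move let the fingers close. It gives the time, the measured TCP pose, the force and the opening at its end, in the units of the state.
- bot.read_state(): the state, without advancing time (a new reading comes with each control period).
- camera(name): name is "scene" or "top" or "wrist"; returns a dict with "image" (480x640x3 uint8, blue, green, red), "vfov" (degrees; the focal length in pixels is half the picture's height over the tangent of half this angle, whatever the lens; pixels are square), "cx", "cy" (the principal point, pixels), "pose" (4x4, takes a point from camera to world coordinates). Camera axes: x right, y up, looking along -z (the intrinsics and any distortion apply to the point x, -y, -z); pixel columns grow to the right and rows downward; lengths in m; the calibration is good to about 2 mm. A picture is of the moment at which its call begins. There is no depth.
- bot.job_done(): hands the job in, once; it reports no verdict.
The state is a dict: "time": time; "joints": joint angles; "dq": joint speeds; "joint_torque": joint torques, N m; "tcp_pos": TCP position; "eef_rot": TCP orientation; "contact_force": force on the tool from outside, world axes, zero at the start; "torque": the same for the moment, N m; "opening": finger opening in m.
Only numpy, scipy, OpenCV 4.12 (cv2) and the standard library are available. Lean on these libraries where they do the work, as an engineer would, in place of code of your own. Each camera call takes 0.05 s, during which the arm holds its last target.

## Working session

There is one attempt and no reset: what is moved stays moved. The work goes in short steps, Python scripts to look and compute and a tool call to move; the robot and the scene stay as the last step left them, time stands still between calls to the robot, and variables do not carry over. Pictures are saved under pics/ and viewed, and the job is handed in when it is done.

Besides the shell and the picture viewer there is one more tool, called after ">>>" by a JSON object that holds its "method" and its "body", one argument or row to a line. play_rows: Moves the arm, as the interface text tells. Its arguments: {"type":"object","properties":{"motion":{"type":"array","items":{"type":"array","items":{"type":"array","items":{"type":"number"}}}},"newtons":{"type":"number"}},"required":["motion"]}

```bash
mkdir -p pics
python3 - <<'E'
from workcell import bot,camera
import cv2,numpy as np
for n in ["scene","top"]:
    c=camera(n); cv2.imwrite(f"pics/{n}0.png",c["image"]); print(n,c["vfov"],c["cx"],c["cy"],[k for k in c]);print(np.round(c["pose"],4).tolist())
s=bot.read_state(); print(s, bot.pinch_z)
E
```

```text
scene 44.40803755541657 321.47289010120505 229.8268307646149 ['image', 'vfov', 'cx', 'cy', 'pose']
[[-0.9216, 0.1783, -0.3447, 0.2128], [-0.388, -0.4357, 0.8122, 0.6353], [-0.0054, 0.8823, 0.4707, 0.5241], [0.0, 0.0, 0.0, 1.0]]
top 57.70826737641251 318.8717469374582 233.18156556453715 ['image', 'vfov', 'cx', 'cy', 'pose']
[[-0.4882, 0.8334, -0.2592, 0.2997], [-0.8727, -0.4687, 0.1366, 0.0596], [-0.0076, 0.2929, 0.9561, 0.9542], [0.0, 0.0, 0.0, 1.0]]
{'time': 0.1, 'joints': array([ 1.29595596e+00,  2.38703751e-01, -1.41780257e-02,  1.31921919e+00,
       -2.89835516e-05,  1.57080943e+00]), 'dq': array([ 0.00039807, -0.00086589,  0.00288386, -0.00095248, -0.00020501,
       -0.00031481]), 'joint_torque': array([ 1.08393942e-05, -5.39720070e+01,  3.46997523e+01,  1.33795483e-02,
       -9.75108514e-05, -1.38984785e-05]), 'tcp_pos': array([0.14238486, 0.50492058, 0.23074772]), 'eef_rot': array([-7.50008123e-05,  1.36994529e-01,  9.90571589e-01, -6.48157175e-04]), 'contact_force': array([-0.26957719,  0.23910819,  0.36578443]), 'torque': array([0.01576491, 0.00789275, 0.0160733 ]), 'opening': 0.08499941057546771} -0.0187
```

View pics/scene0.png

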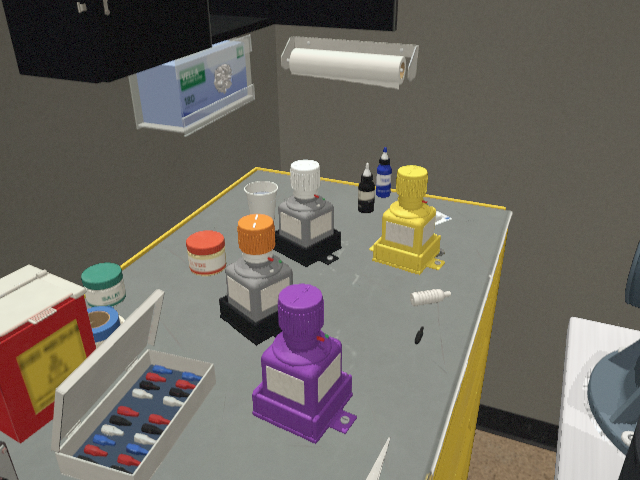

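View pics/top0.png

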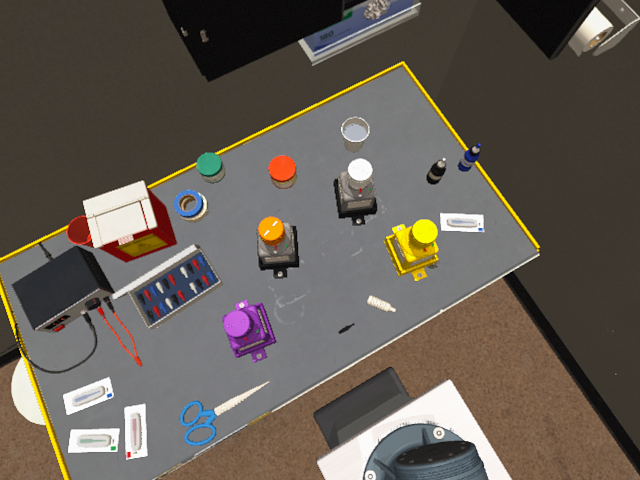

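The scene view shows the orange cap top at about (256,222), the white cap at (305,165), and purple and yellow decoys. In the top view orange is at about (271,229) and white at (360,169). I'll find the orange and white cap-top positions from both cameras.

```bash
cat > h.py <<'E'
import numpy as np,cv2
from workcell import bot,camera
def K(c):
    f=240/np.tan(np.radians(c["vfov"]/2)); return f,c["cx"],c["cy"]
def proj(c,P):
    f,cx,cy=K(c);T=np.linalg.inv(c["pose"]);p=T[:3,:3]@np.asarray(P,float)+T[:3,3]
    return np.array([cx+f*p[0]/-p[2],cy+f*(-p[1])/-p[2]])
def plane(c,uv,z):
    f,cx,cy=K(c);d=c["pose"][:3,:3]@np.array([(uv[0]-cx)/f,-(uv[1]-cy)/f,-1]);o=c["pose"][:3,3]
    return o+d*(z-o[2])/d[2]
E
python3 - <<'E'
from h import *
for n,pts in [("scene",[(256,222),(305,165)]),("top",[(271,229),(360,169)])]:
    c=camera(n)
    for p in pts: print(n,p,plane(c,p,.162).round(4))
    print(proj(c,[.142,.505,.231]),proj(c,[0,0,0]))
    im=c["image"]
    r=(slice(130,350),slice(180,400)) if n=="scene" else (slice(140,300),slice(230,420))
    r0=im[r]; cv2.imwrite(f"pics/{n}1.png",cv2.resize(r0,None,fx=600/r0.shape[0]*.98 if n=="scene" else 3.5,fy=600/r0.shape[0]*.98 if n=="scene" else 3.5,interpolation=cv2.INTER_CUBIC)); print(r0.shape)
E
```

```text
scene (256, 222) [0.568  0.0234 0.162 ]
scene (305, 165) [ 0.5913 -0.1885  0.162 ]
[636.15495795 804.48327137] [701.46696776 420.49368797]
(220, 220, 3)
top (271, 229) [0.5665 0.022  0.162 ]
top (360, 169) [ 0.5909 -0.1902  0.162 ]
[ 92.67196299 640.88282438] [425.10525562 492.24514876]
(160, 190, 3)
```

View pics/scene1.png

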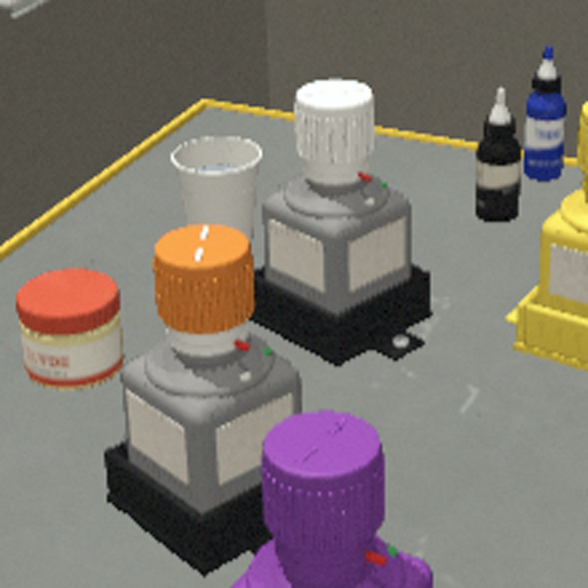

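View pics/top1.png

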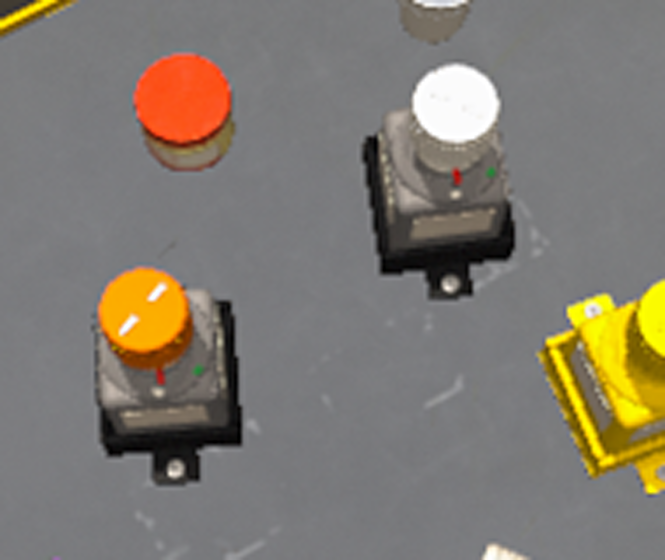

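Run:
```python
from h import *
from scipy.optimize import least_squares
a=np.linspace(0,2*np.pi,60)
obs={}
for n,box in [("scene",(225,200,285,260)),("top",(250,205,300,250))]:
    c=camera(n); im=c["image"]; hsv=cv2.cvtColor(im,cv2.COLOR_BGR2HSV)
    m=cv2.inRange(hsv,(7,150,60),(20,255,255)); mm=np.zeros_like(m);x0,y0,x1,y1=box; mm[y0:y1,x0:x1]=m[y0:y1,x0:x1]
    k=max(cv2.findContours(mm,0,2)[0],key=cv2.contourArea); h=cv2.convexHull(k)
    M=cv2.moments(h); obs[n]=(c,np.array([M["m10"]/M["m00"],M["m01"]/M["m00"]]),M["m00"],cv2.boundingRect(h))
def sil(c,x,y):
    P=[proj(c,[x+.0245*np.cos(t),y+.0245*np.sin(t),z]) for t in a for z in (.122,.162)]
    return cv2.convexHull(np.array(P,np.float32))
def res(p,ns):
    r=[]
    for n in ns:
        M=cv2.moments(sil(obs[n][0],*p)); r+=list(np.array([M["m10"]/M["m00"],M["m01"]/M["m00"]])-obs[n][1])
    return r
for ns in (["scene"],["top"],["scene","top"]):
    s=least_squares(res,[.567,.023],args=(ns,),diff_step=1e-4); print(ns,s.x.round(4),np.round(s.fun,2))
for n in obs: print(n,obs[n][2:],cv2.contourArea(sil(obs[n][0],*s.x)),cv2.boundingRect(sil(obs[n][0],*s.x)))
c=obs["top"][0]
print("purple",plane(c,(238,323),.162),"box",plane(c,(135,195),.15),"box front",plane(c,(175,245),0.0))
print("cab",[plane(c,p,z).round(3).tolist() for p in [(210,75),(300,50)] for z in (.3,.5)])
```

```text
['scene'] [0.5705 0.0211] [0. 0.]
['top'] [0.5691 0.022 ] [-0.  0.]
['scene', 'top'] [0.5698 0.0218] [ 0.21  0.33 -0.12 -0.36]
scene (1293.0, (237, 215, 39, 40)) 1419.5581315757008 (237, 213, 38, 44)
top (582.0, (258, 217, 27, 29)) 634.7869106987491 (257, 215, 28, 31)
purple [0.43853468 0.15482329 0.162     ] box [0.76651207 0.22493812 0.15      ] box front [0.69440682 0.22264673 0.        ]
cab [[0.827, -0.009, 0.3], [0.666, 0.012, 0.5], [0.795, -0.173, 0.3], [0.644, -0.102, 0.5]]
```

Run:
```python
from h import *
S=camera("scene");T=camera("top")
def ray(c,uv):
    return c["pose"][:3,3],plane(c,uv,c["pose"][2,3]+(1 if False else -0.1)) if False else (c["pose"][:3,:3]@np.array([(uv[0]-K(c)[1])/K(c)[0],-(uv[1]-K(c)[2])/K(c)[0],-1]))
for s,t in [((82,6),(183,33)),((106,5),(204,35)),((82,6),(204,35)),((20,76),(210,75)),((210,48),(210,75)),((210,70),(210,75))]:
    o1,d1=ray(S,s);o2,d2=ray(T,t)
    A=np.stack([d1,-d2],1);k=np.linalg.lstsq(A,o2-o1,rcond=None)[0];p=o1+d1*k[0];q=o2+d2*k[1];print(s,t,((p+q)/2).round(3),np.linalg.norm(p-q).round(3))
W=camera("wrist");cv2.imwrite("pics/w0.png",W["image"]);print(W["pose"].round(3).tolist())
# path in tool frame
from scipy.spatial.transform import Rotation as R
s=bot.read_state();q=s["eef_rot"];r=R.from_quat([q[1],q[2],q[3],q[0]])
print(r.as_matrix().round(3), r.inv().apply(np.array([.569,.022,.231])-s["tcp_pos"]).round(4))
```

```text
(82, 6) (183, 33) [0.816 0.008 0.422] 0.0
(106, 5) (204, 35) [ 0.798 -0.018  0.421] 0.001
(82, 6) (204, 35) [ 0.82  -0.013  0.413] 0.027
(20, 76) (210, 75) [0.871 0.022 0.311] 0.103
(210, 48) (210, 75) [ 0.687 -0.013  0.401] 0.097
(210, 70) (210, 75) [ 0.699 -0.017  0.376] 0.111
[[0.271, -0.916, -0.295, 0.067], [0.962, 0.258, 0.084, 0.526], [-0.0, -0.307, 0.952, 0.374], [0.0, 0.0, 0.0, 1.0]]
[[-0.962  0.271 -0.   ]
 [ 0.271  0.962 -0.   ]
 [-0.    -0.    -1.   ]] [-5.417e-01 -3.493e-01  3.000e-04]
```

View pics/w0.png

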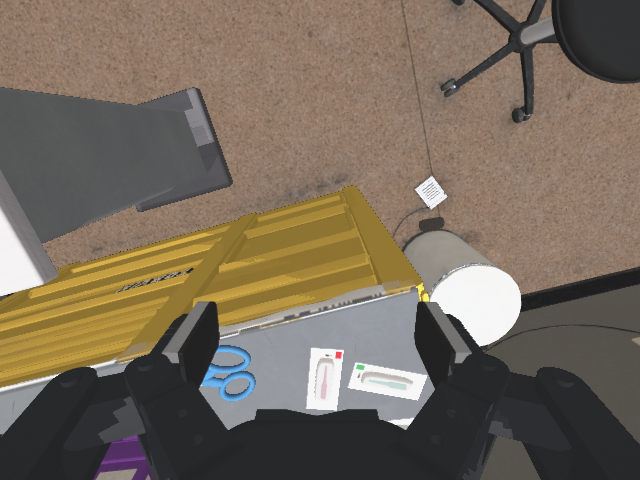

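The wrist view shows only the table corner, scissors and floor; nothing stands near the fingers. The two cameras agree on the orange cap at about (0.569, 0.022), within 1.5 mm. The path at z = 0.23 clears the purple decoy, and the cabinet front is at about x = 0.80. I'll move over now.

>>> {"method": "play_rows", "body": {
  "motion": [
    [[-0.036,-0.0232,0,0,0,0,0.085],[-0.036,-0.0232,0,0,0,0,0.085],[-0.036,-0.0232,0,0,0,0,0.085],[-0.036,-0.0232,0,0,0,0,0.085],[-0.036,-0.0232,0,0,0,0,0.085],[-0.036,-0.0232,0,0,0,0,0.085],[-0.036,-0.0232,0,0,0,0,0.085],[-0.036,-0.0232,0,0,0,0,0.085],[-0.036,-0.0232,0,0,0,0,0.085],[-0.036,-0.0232,0,0,0,0,0.085]]
  ],
  "newtons": 60
}}

```text
time: 1.45
tcp_pos: [0.427, 0.1828, 0.2315]
eef_rot: [0.0, 0.137, 0.991, 0.0]
contact_force: [0.9, 0.6, -0.1]
opening: 0.0851
```

```bash
cat >> h.py <<'E'
from scipy.spatial.transform import Rotation as R
def to(P):
    s=bot.read_state();q=s["eef_rot"];r=R.from_quat([q[1],q[2],q[3],q[0]])
    y=r.as_matrix()[:,1]
    print("t",s["time"],"tcp",s["tcp_pos"].round(4),"q",s["joints"].round(3),"yaw",np.degrees(np.arctan2(y[1],y[0])).round(1),"F",s["contact_force"].round(1),"M",s["torque"].round(2),"op",round(s["opening"],4))
    print("delta",r.inv().apply(np.array(P)-s["tcp_pos"]).round(4), "z",r.as_matrix()[:,2].round(3))
E
python3 -c "
from h import *
to([.569,.022,.231])"
```

```text
t 1.45 tcp [0.427  0.1828 0.2315] q [ 0.404  0.134 -0.145  1.291  0.     0.679] yaw 74.3 F [ 0.9  0.6 -0.1] M [ 0.08  0.   -0.  ] op 0.0851
delta [-0.1803 -0.1162  0.0006] z [ 0.001  0.    -1.   ]
```

>>> {"method": "play_rows", "body": {
  "motion": [
    [[-0.036,-0.0232,0,0,0,0,0.085],[-0.036,-0.0232,0,0,0,0,0.085],[-0.036,-0.0232,0,0,0,0,0.085],[-0.036,-0.0232,0,0,0,0,0.085],[-0.036,-0.0232,0,0,0,0,0.085],[0,0,0,0,0,0,0.085],[0,0,0,0,0,0,0.085],[0,0,0,0,0,0,0.085]]
  ]
}}

```text
time: 2.25
tcp_pos: [0.5671, 0.0243, 0.2312]
eef_rot: [-0.0, 0.137, 0.991, 0.0]
contact_force: [-0.1, -0.2, 0.5]
opening: 0.0848
```

```bash
python3 -c "
from h import *
to([.569,.022,.231])
c=camera('wrist');im=c['image'].copy()
for x,y in [(.569,.022)]:
  for t in np.linspace(0,6.28,60):
    p=proj(c,[x+.0245*np.cos(t),y+.0245*np.sin(t),.162]);cv2.circle(im,(int(p[0]),int(p[1])),1,(255,0,255),-1)
cv2.imwrite('pics/w1.png',im);cv2.imwrite('pics/s2.png',camera('scene')['image'])"
```

```text
t 2.25 tcp [0.5671 0.0243 0.2312] q [0.043 0.313 0.09  1.349 0.    0.317] yaw 74.3 F [-0.1 -0.2  0.5] M [-0.01 -0.02 -0.05] op 0.0848
delta [-0.0024 -0.0017  0.0002] z [-0.001  0.    -1.   ]
```

View pics/w1.png

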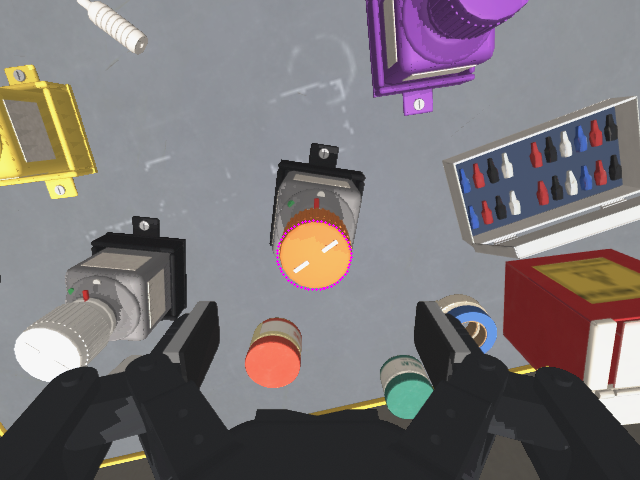

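View pics/s2.png

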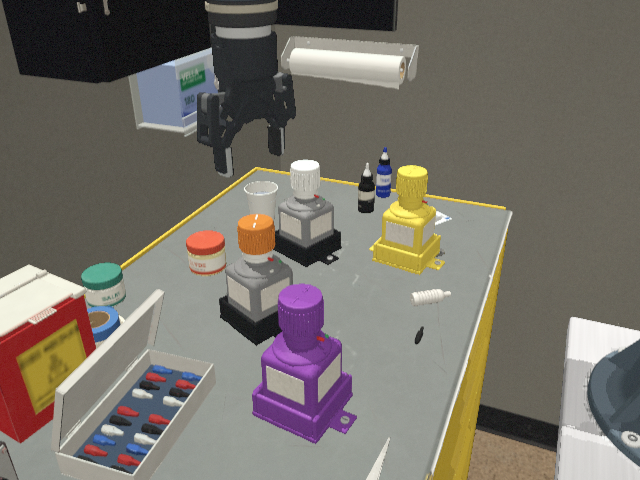

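The wrist view shows the predicted rim lying on the orange cap, centred at (315,255). The red pointer is at (317,203) by the white dot, and green is at (292,203), to the left (counterclockwise). Descending now.

>>> {"method": "play_rows", "body": {
  "motion": [
    [[-0.0024,-0.0017,0.015,0,0,0,0.085],[0,0,0.015,0,0,0,0.085],[0,0,0.015,0,0,0,0.085],[0,0,0.015,0,0,0,0.085],[0,0,0.012,0,0,0,0.085],[0,0,0.012,0,0,0,0.085],[0,0,0.01,0,0,0,0.085],[0,0,0.005,0,0,0,0.085],[0,0,0,0,0,0,0.085],[0,0,0,0,0,0,0.085]]
  ]
}}

```text
time: 3.35
tcp_pos: [0.5698, 0.0215, 0.1326]
eef_rot: [0.0, 0.137, 0.991, -0.0]
contact_force: [0.2, 0.0, -0.6]
opening: 0.085
```

```bash
python3 -c "
from h import *
to([.569,.022,.131])
cv2.imwrite('pics/w3.png',camera('wrist')['image']);cv2.imwrite('pics/s3.png',camera('scene')['image'][100:380,120:440].repeat(2,0).repeat(2,1))"
```

```text
t 3.35 tcp [0.5698 0.0215 0.1326] q [ 0.038  0.363 -0.093  1.115 -0.     0.313] yaw 74.3 F [ 0.2  0.  -0.6] M [ 0.02  0.05 -0.01] op 0.085
delta [0.0009 0.0003 0.0016] z [ 0. -0. -1.]
```

View pics/s3.png

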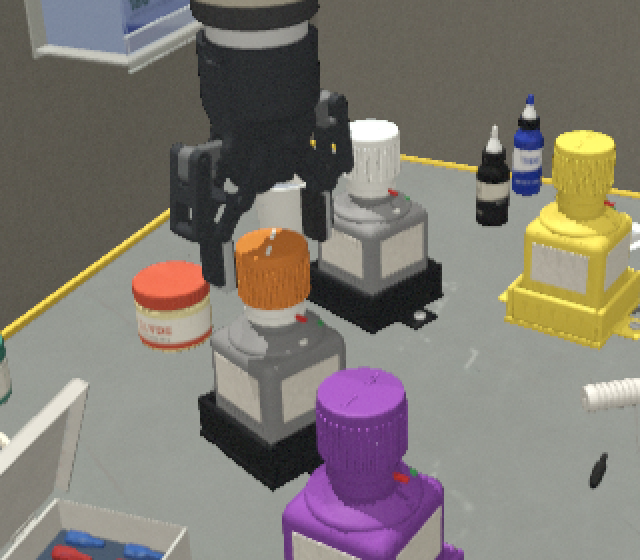

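View pics/w3.png

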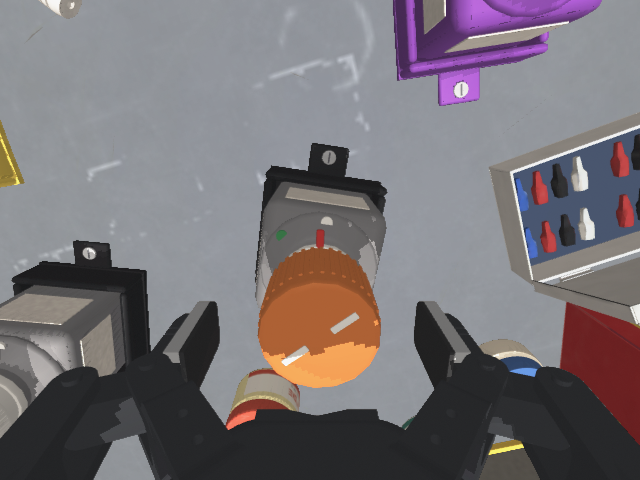

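Fingers stand either side of the cap, with the mid line at about x=317 px against the cap centre at 320 px. Closing.

>>> {"method": "play_rows", "body": {
  "motion": [
    [[0,0,0,0,0,0,0.06],[0,0,0,0,0,0,0.052],[0,0,0,0,0,0,0.04],[0,0,0,0,0,0,0.04],[0,0,0,0,0,0,0.04],[0,0,0,0,0,0,0.04],[0,0,0,0,0,0,0.04],[0,0,0,0,0,0,0.04]]
  ],
  "newtons": 60
}}

```text
time: 4.25
tcp_pos: [0.5699, 0.022, 0.1326]
eef_rot: [0.0, 0.137, 0.991, 0.001]
contact_force: [0.2, 5.9, 3.2]
opening: 0.0476
```

```bash
python3 -c "
from h import *
to([.569,.022,.123])
cv2.imwrite('pics/w4.png',camera('wrist')['image'])"
```

```text
t 4.25 tcp [0.5699 0.022  0.1326] q [ 3.800e-02  3.630e-01 -9.300e-02  1.114e+00  1.000e-03  3.130e-01] yaw 74.3 F [0.2 5.9 3.2] M [ 0.88 -0.04 -0.03] op 0.0476
delta [ 0.0009 -0.0003  0.0096] z [ 0.001  0.001 -1.   ]
```

View pics/w4.png

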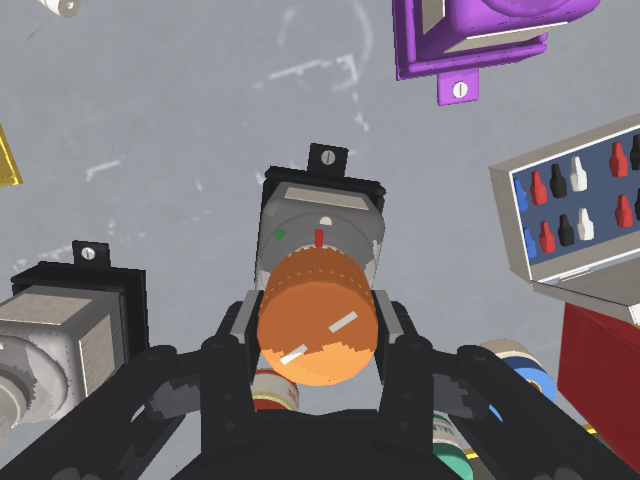

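The cap is gripped (48 mm), with a small side load, so the cap sits slightly towards +y. Pressing down.

>>> {"method": "play_rows", "body": {
  "motion": [
    [[0,0.0005,0.002,0,0,0,0.04],[0,0,0.002,0,0,0,0.04],[0,0,0.002,0,0,0,0.04],[0,0,0.001,0,0,0,0.04],[0,0,0.001,0,0,0,0.04],[0,0,0,0,0,0,0.04],[0,0,0,0,0,0,0.04]]
  ],
  "newtons": 80
}}

```text
time: 5.0
tcp_pos: [0.57, 0.0221, 0.1256]
eef_rot: [0.001, 0.137, 0.991, 0.0]
contact_force: [-2.9, 4.6, 13.4]
opening: 0.0469
```

```bash
python3 -c "
from h import *
to([.569,.022,.123])"
```

```text
t 5.0 tcp [0.57   0.0221 0.1256] q [ 0.039  0.367 -0.105  1.097 -0.     0.313] yaw 74.3 F [-2.9  4.6 13.4] M [ 0.49  0.74 -0.  ] op 0.0469
delta [ 0.001  -0.0004  0.0026] z [ 0.002  0.    -1.   ]
```

>>> {"method": "play_rows", "body": {
  "motion": [
    [[0.0006,0.0003,0.001,0,0,0,0.04],[0,0,0.001,0,0,0,0.04],[0,0,0,0,0,0,0.04],[0,0,0,0,0,0,0.04]]
  ]
}}

```text
time: 5.4
tcp_pos: [0.5701, 0.0221, 0.1254]
eef_rot: [0.002, 0.137, 0.991, -0.0]
contact_force: [-6.3, 0.3, 28.1]
opening: 0.0471
```

```bash
python3 -c "
from h import *
to([.569,.022,.123])"
```

```text
t 5.4 tcp [0.5701 0.0221 0.1254] q [ 3.900e-02  3.660e-01 -1.080e-01  1.093e+00 -1.000e-03  3.140e-01] yaw 74.2 F [-6.3  0.3 28.1] M [0.01 1.48 0.03] op 0.0471
delta [ 0.0011 -0.0004  0.0024] z [ 0.004 -0.001 -1.   ]
```

Fully down (28 N, no more travel). Twisting counterclockwise, which is negative about tool z.

>>> {"method": "play_rows", "body": {
  "motion": [
    [[0,0,0,0,0,-4,0.04],[0,0,0,0,0,-5,0.04],[0,0,0,0,0,-5,0.04],[0,0,0,0,0,-5,0.04],[0,0,0,0,0,-5,0.04],[0,0,0,0,0,-5,0.04],[0,0,0,0,0,-5,0.04],[0,0,0,0,0,-4,0.04],[0,0,0,0,0,-2,0.04],[0,0,0,0,0,0,0.04]]
  ]
}}

```text
time: 6.4
tcp_pos: [0.5702, 0.023, 0.1254]
eef_rot: [0.002, -0.211, 0.978, 0.0]
contact_force: [-6.0, 5.1, 27.5]
opening: 0.0469
```

```bash
python3 -c "
from h import *
to([.569,.022,.123])
cv2.imwrite('pics/w5.png',camera('wrist')['image'])"
```

```text
t 6.4 tcp [0.5702 0.023  0.1254] q [ 4.000e-02  3.660e-01 -1.080e-01  1.093e+00  1.000e-03 -3.850e-01] yaw 114.3 F [-6.   5.1 27.5] M [ 0.94  1.37 -0.04] op 0.0469
delta [ 0.0015 -0.0004  0.0024] z [ 0.004  0.001 -1.   ]
```

View pics/w5.png

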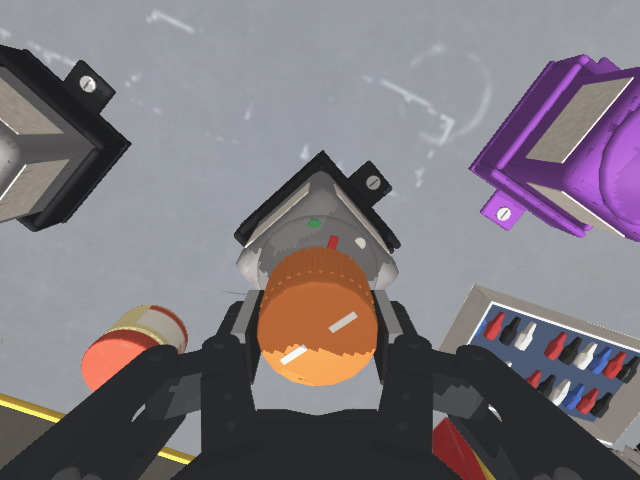

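The cap turns with the gripper, its marks unmoved in the wrist view. The collar follows: the pointer at (333,243) is now between white (360,243) and green (314,223).

>>> {"method": "play_rows", "body": {
  "motion": [
    [[0,0,0,0,0,-4,0.04],[0,0,0,0,0,-4,0.04],[0,0,0,0,0,-4,0.04],[0,0,0,0,0,-4,0.04],[0,0,0,0,0,-3,0.04],[0,0,0,0,0,-2,0.04],[0,0,0,0,0,0,0.04]]
  ]
}}

```text
time: 7.15
tcp_pos: [0.57, 0.0234, 0.1254]
eef_rot: [0.002, -0.385, 0.923, 0.0]
contact_force: [-6.7, 7.7, 28.1]
opening: 0.0472
```

```bash
python3 -c "
from h import *
to([.569,.022,.123])
cv2.imwrite('pics/w6.png',camera('wrist')['image'][150:400,180:460].repeat(2,0).repeat(2,1))"
```

```text
t 7.15 tcp [0.57   0.0234 0.1254] q [ 0.04   0.366 -0.108  1.093  0.002 -0.751] yaw 135.3 F [-6.7  7.7 28.1] M [ 1.41  1.44 -0.22] op 0.0472
delta [ 0.0017 -0.0003  0.0024] z [ 0.004  0.002 -1.   ]
```

View pics/w6.png

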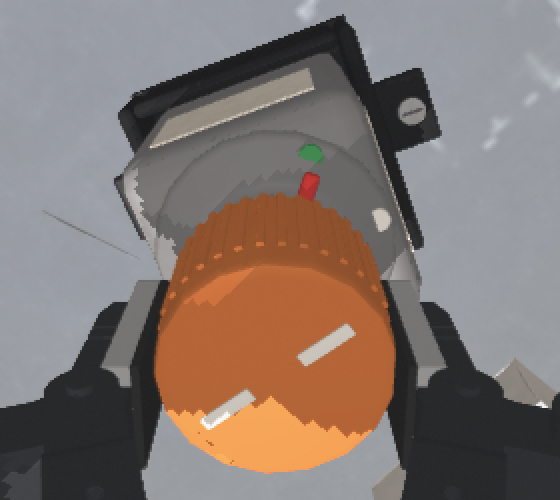

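The pointer (310,186 in the crop) is almost at green (311,153). I'll go on in small turns until the stop shows in the moment.

>>> {"method": "play_rows", "body": {
  "motion": [
    [[0,0,0,0,0,-2,0.04],[0,0,0,0,0,-2,0.04],[0,0,0,0,0,0,0.04]]
  ]
}}

```text
time: 7.5
tcp_pos: [0.5699, 0.0234, 0.1254]
eef_rot: [0.002, -0.417, 0.909, 0.0]
contact_force: [-7.9, 7.5, 28.6]
opening: 0.047
```

```bash
python3 -c "
from h import *
to([.569,.022,.123])"
```

```text
t 7.5 tcp [0.5699 0.0234 0.1254] q [ 0.04   0.366 -0.108  1.093  0.002 -0.821] yaw 139.3 F [-7.9  7.5 28.6] M [ 1.47  1.49 -0.52] op 0.047
delta [ 0.0016 -0.0002  0.0024] z [ 0.004  0.002 -1.   ]
```

>>> {"method": "play_rows", "body": {
  "motion": [
    [[0,0,0,0,0,-2,0.04],[0,0,0,0,0,-2,0.04],[0,0,0,0,0,0,0.04]]
  ]
}}

```text
time: 7.8
tcp_pos: [0.5699, 0.0235, 0.1254]
eef_rot: [0.002, -0.449, 0.893, 0.0]
contact_force: [-7.2, 7.3, 27.7]
opening: 0.0468
```

```bash
python3 -c "
from h import *
to([.569,.022,.123])
cv2.imwrite('pics/w7.png',camera('wrist')['image'][150:400,180:460].repeat(2,0).repeat(2,1))"
```

```text
t 7.8 tcp [0.5699 0.0235 0.1254] q [ 0.04   0.366 -0.108  1.093  0.002 -0.891] yaw 143.4 F [-7.2  7.3 27.7] M [1.45 1.56 0.11] op 0.0468
delta [ 0.0017 -0.0001  0.0024] z [ 0.004  0.002 -1.   ]
```

View pics/w7.png

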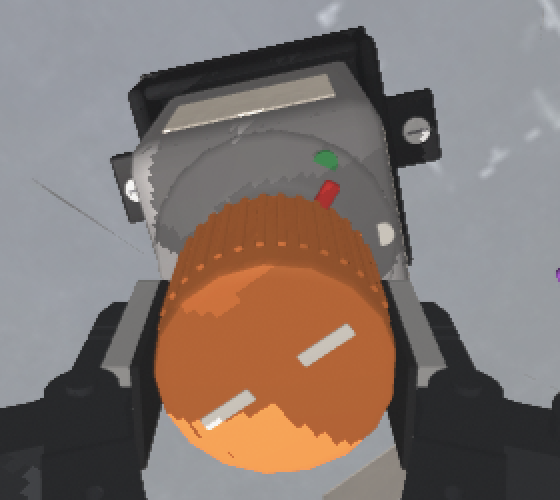

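The moment dropped unexpectedly (-0.52 to 0.11 N m). I'll measure the pointer's angle properly in the w6 and w7 views.

```bash
cat >> h.py <<'E'
def dots(c,cen=(.5695,.0222),zs=(.105,.112)):
    hsv=cv2.cvtColor(c["image"],cv2.COLOR_BGR2HSV); e=proj(c,[*cen,.11])
    M={"red":cv2.inRange(hsv,(0,170,90),(4,255,255))|cv2.inRange(hsv,(174,170,90),(180,255,255)),"green":cv2.inRange(hsv,(50,90,60),(80,255,255)),"white":cv2.inRange(hsv,(0,0,150),(180,45,255))}
    for k,m in M.items():
        n,l,s,g=cv2.connectedComponentsWithStats(m)
        for i in range(1,n):
            if s[i,4]<6: continue
            P=plane(c,g[i],.107)[:2]-cen
            if .018<np.hypot(*P)<.034:
                print(k,s[i,4],g[i].round(1),*[(z,np.degrees(np.arctan2(*(plane(c,g[i],z)[:2]-cen)[::-1])).round(1),(np.hypot(*(plane(c,g[i],z)[:2]-cen))*1e3).round(1)) for z in zs])
E
python3 -c "
from h import *
dots(camera('wrist'))
print('top');dots(camera('top'))
print('scene');dots(camera('scene'))
# offline: w5/w6 not calibrated here
to([.57,.022,.125])"
```

```text
red 90 [343.3 246.6] (0.105, np.float64(-160.2), np.float64(24.8)) (0.112, np.float64(-156.3), np.float64(26.6))
green 81 [342.9 229.3] (0.105, np.float64(-150.8), np.float64(32.7)) (0.112, np.float64(-148.5), np.float64(34.4))
white 75 [372.3 266.4] (0.105, np.float64(162.1), np.float64(30.6)) (0.112, np.float64(168.1), np.float64(30.6))
white 208 [342.8 322.2] (0.105, np.float64(85.5), np.float64(27.3)) (0.112, np.float64(90.0), np.float64(23.4))
top
scene
red 11 [276.  252.1] (0.105, np.float64(-124.2), np.float64(28.9)) (0.112, np.float64(-148.9), np.float64(25.6))
green 7 [279.7 261. ] (0.105, np.float64(-172.9), np.float64(32.2)) (0.112, np.float64(170.4), np.float64(37.9))
t 8.0 tcp [0.5699 0.0234 0.1254] q [ 0.04   0.366 -0.108  1.093  0.002 -0.89 ] yaw 143.3 F [-7.3  6.6 28.7] M [1.35 1.54 0.08] op 0.0471
delta [ 0.0011 -0.001   0.0004] z [ 0.004  0.002 -1.   ]
```

Read this way the pointer may still be 4 to 8° short, though the height assumed for it is uncertain. I'll keep turning while pressed and compare.

>>> {"method": "play_rows", "body": {
  "motion": [
    [[0,0,0,0,0,-2,0.04],[0,0,0,0,0,-2,0.04],[0,0,0,0,0,0,0.04]]
  ]
}}

```text
time: 8.3
tcp_pos: [0.5699, 0.0236, 0.1254]
eef_rot: [0.002, -0.48, 0.877, 0.0]
contact_force: [-8.0, 7.7, 29.2]
opening: 0.0466
```

```bash
python3 -c "
from h import *
to([.569,.022,.123])
c=camera('wrist');dots(c,zs=(.098,.105,.112))
cv2.imwrite('pics/w8.png',c['image'][150:400,180:460].repeat(2,0).repeat(2,1))"
```

```text
t 8.3 tcp [0.5699 0.0236 0.1254] q [ 0.04   0.366 -0.108  1.093  0.002 -0.961] yaw 147.4 F [-8.   7.7 29.2] M [ 1.55  1.6  -0.02] op 0.0466
delta [ 0.0018 -0.0001  0.0024] z [ 0.004  0.002 -1.   ]
red 93 [346.3 248.2] (0.098, np.float64(-165.4), np.float64(23.5)) (0.105, np.float64(-160.4), np.float64(25.0)) (0.112, np.float64(-156.0), np.float64(26.7))
green 79 [346.5 231.2] (0.098, np.float64(-153.3), np.float64(31.0)) (0.105, np.float64(-150.4), np.float64(32.5)) (0.112, np.float64(-147.8), np.float64(34.1))
white 73 [372.8 269.9] (0.098, np.float64(156.3), np.float64(31.0)) (0.105, np.float64(162.3), np.float64(30.4)) (0.112, np.float64(168.5), np.float64(30.1))
white 208 [342.8 322.1] (0.098, np.float64(86.2), np.float64(31.4)) (0.105, np.float64(89.5), np.float64(27.3)) (0.112, np.float64(93.9), np.float64(23.4))
```

View pics/w8.png

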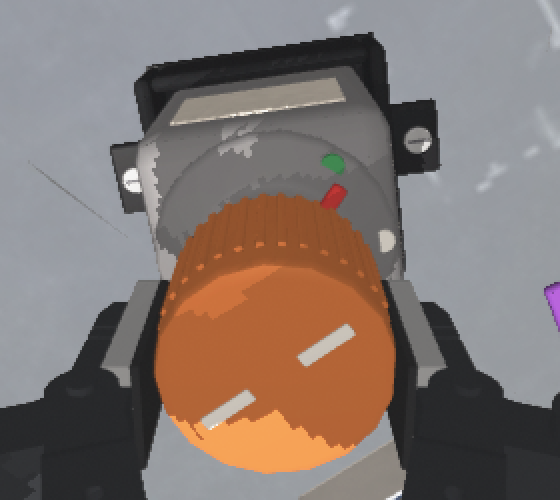

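Run:
```python
from h import *
c=camera('wrist')
def T(p,q):
    M=np.eye(4);M[:3,:3]=R.from_quat([q[1],q[2],q[3],q[0]]).as_matrix();M[:3,3]=p;return M
s=bot.read_state();X=np.linalg.inv(T(s["tcp_pos"],s["eef_rot"]))@c["pose"]
for f,p,q in [("w4",[.5699,.022,.1326],[0,.137,.991,.0005]),("w5",[.5702,.023,.1254],[.002,-.211,.978,0])]:
    d=dict(c);d["image"]=cv2.imread(f"pics/{f}.png");d["pose"]=T(p,q)@X
    print(f);dots(d,cen=(.5699,.0228),zs=(.098,.102,.112,.118))
print("now");dots(c,cen=(.5699,.0228),zs=(.098,.102,.112,.118))
```

```text
w4
red 108 [318.4 237.9] (0.098, np.float64(164.0), np.float64(21.8)) (0.102, np.float64(164.1), np.float64(23.1)) (0.112, np.float64(164.3), np.float64(26.3)) (0.118, np.float64(164.4), np.float64(28.2))
green 72 [279.2 234.4] (0.098, np.float64(-154.0), np.float64(31.9)) (0.102, np.float64(-156.0), np.float64(32.6)) (0.112, np.float64(-160.8), np.float64(34.3)) (0.118, np.float64(-163.4), np.float64(35.5))
white 38 [305.3 247. ] (0.098, np.float64(-172.4), np.float64(18.0)) (0.102, np.float64(-174.4), np.float64(19.2)) (0.112, np.float64(-178.5), np.float64(22.4)) (0.118, np.float64(179.6), np.float64(24.4))
white 28 [328.9 246.7] (0.098, np.float64(144.9), np.float64(17.7)) (0.102, np.float64(146.7), np.float64(19.0)) (0.112, np.float64(150.4), np.float64(22.2)) (0.118, np.float64(152.2), np.float64(24.2))
white 159 [262.9 279.7] (0.098, np.float64(-99.9), np.float64(31.6)) (0.102, np.float64(-103.2), np.float64(30.8)) (0.112, np.float64(-112.1), np.float64(29.2)) (0.118, np.float64(-117.9), np.float64(28.7))
white 206 [342.8 321.4] (0.098, np.float64(10.1), np.float64(33.6)) (0.1
[... 1061 characters left out ...]
.112, np.float64(-155.2), np.float64(27.3)) (0.118, np.float64(-152.0), np.float64(28.8))
green 78 [346.4 231.1] (0.098, np.float64(-152.5), np.float64(31.6)) (0.102, np.float64(-150.9), np.float64(32.5)) (0.112, np.float64(-147.2), np.float64(34.8)) (0.118, np.float64(-145.2), np.float64(36.2))
white 73 [372.8 269.9] (0.098, np.float64(157.5), np.float64(31.1)) (0.102, np.float64(160.9), np.float64(30.8)) (0.112, np.float64(169.7), np.float64(30.4)) (0.118, np.float64(174.9), np.float64(30.5))
white 208 [342.8 322.1] (0.098, np.float64(86.8), np.float64(30.8)) (0.102, np.float64(88.7), np.float64(28.5)) (0.112, np.float64(95.0), np.float64(22.8)) (0.118, np.float64(100.4), np.float64(19.6))
```

The geometry says the pointer is within about 2° of the open stop, and the -0.5 N m peak (collar drag is only 0.1) also looks like the stop. The moment has since vanished, so I'll turn on while pressed to re-engage the lugs and see whether the stop shows again.

>>> {"method": "play_rows", "body": {
  "motion": [
    [[0,0,0,0,0,-3,0.04],[0,0,0,0,0,-3,0.04],[0,0,0,0,0,0,0.04]]
  ]
}}

```text
time: 8.7
tcp_pos: [0.5698, 0.0236, 0.1254]
eef_rot: [0.002, -0.525, 0.851, 0.0]
contact_force: [-7.7, 8.0, 28.7]
opening: 0.0471
```

```bash
python3 -c "
from h import *
to([.569,.022,.123])
c=camera('wrist');dots(c,cen=(.5699,.0228),zs=(.098,.114))"
```

```text
t 8.7 tcp [0.5698 0.0236 0.1254] q [ 0.04   0.366 -0.108  1.093  0.002 -1.066] yaw 153.4 F [-7.7  8.  28.7] M [ 1.64  1.64 -0.08] op 0.0471
delta [ 0.0018 -0.      0.0024] z [ 0.003  0.002 -1.   ]
red 86 [349.3 249.9] (0.098, np.float64(-162.7), np.float64(24.5)) (0.114, np.float64(-151.7), np.float64(27.9))
green 77 [351.6 234.4] (0.098, np.float64(-152.5), np.float64(31.6)) (0.114, np.float64(-145.4), np.float64(34.9))
white 296 [300.5 227.6] (0.098, np.float64(-101.2), np.float64(30.3)) (0.114, np.float64(-104.5), np.float64(34.7))
white 71 [373.1 275.3] (0.098, np.float64(157.7), np.float64(31.1)) (0.114, np.float64(172.1), np.float64(29.7))
white 70 [262.  282.8] (0.098, np.float64(-22.3), np.float64(29.7)) (0.114, np.float64(-38.0), np.float64(27.3))
white 207 [342.7 322.3] (0.098, np.float64(92.8), np.float64(30.9)) (0.114, np.float64(102.5), np.float64(21.8))
```

>>> {"method": "play_rows", "body": {
  "motion": [
    [[0,0,0,0,0,-3,0.04],[0,0,0,0,0,-3,0.04],[0,0,0,0,0,0,0.04]]
  ]
}}

```text
time: 9.05
tcp_pos: [0.5697, 0.0235, 0.1254]
eef_rot: [0.002, -0.569, 0.822, -0.0]
contact_force: [-6.1, 7.7, 30.1]
opening: 0.0471
```

```bash
python3 -c "
from h import *
to([.569,.022,.123])
c=camera('wrist');dots(c,cen=(.5699,.0228),zs=(.098,.114))"
```

```text
t 9.05 tcp [0.5697 0.0235 0.1254] q [ 0.04   0.366 -0.108  1.093  0.002 -1.171] yaw 159.4 F [-6.1  7.7 30.1] M [1.75 1.47 0.05] op 0.0471
delta [0.0016 0.0001 0.0024] z [ 0.003  0.002 -1.   ]
red 84 [353.9 253.7] (0.098, np.float64(-164.0), np.float64(25.0)) (0.114, np.float64(-151.6), np.float64(27.8))
green 77 [356.3 238.4] (0.098, np.float64(-152.4), np.float64(31.6)) (0.114, np.float64(-144.3), np.float64(34.5))
white 550 [305.9 227.8] (0.098, np.float64(-100.4), np.float64(29.8)) (0.114, np.float64(-102.6), np.float64(34.3))
white 208 [343.  322.7] (0.098, np.float64(98.9), np.float64(31.1)) (0.114, np.float64(108.6), np.float64(22.0))
```

>>> {"method": "play_rows", "body": {
  "motion": [
    [[0,0,0,0,0,-3,0.04],[0,0,0,0,0,-3,0.04],[0,0,0,0,0,0,0.04]]
  ]
}}

```text
time: 9.4
tcp_pos: [0.5695, 0.0237, 0.1253]
eef_rot: [0.002, -0.612, 0.791, 0.0]
contact_force: [-8.6, 8.1, 28.9]
opening: 0.0469
```

```bash
python3 -c "
from h import *
to([.569,.022,.123])
c=camera('wrist');dots(c,cen=(.5699,.0228),zs=(.098,.114))
cv2.imwrite('pics/w9.png',c['image'][150:400,180:460].repeat(2,0).repeat(2,1))"
```

```text
t 9.4 tcp [0.5695 0.0237 0.1253] q [ 0.04   0.366 -0.108  1.093  0.002 -1.276] yaw 165.4 F [-8.6  8.1 28.9] M [1.66 1.79 0.06] op 0.0469
delta [0.0018 0.0001 0.0023] z [ 0.003  0.002 -1.   ]
red 78 [358.5 257.7] (0.098, np.float64(-165.8), np.float64(26.0)) (0.114, np.float64(-152.5), np.float64(27.9))
green 73 [360.2 242.3] (0.098, np.float64(-152.4), np.float64(31.5)) (0.114, np.float64(-143.2), np.float64(34.0))
white 805 [306.5 228.6] (0.098, np.float64(-95.1), np.float64(29.0)) (0.114, np.float64(-97.3), np.float64(33.6))
white 204 [342.7 322.4] (0.098, np.float64(104.9), np.float64(31.1)) (0.114, np.float64(114.6), np.float64(22.0))
```

View pics/w9.png

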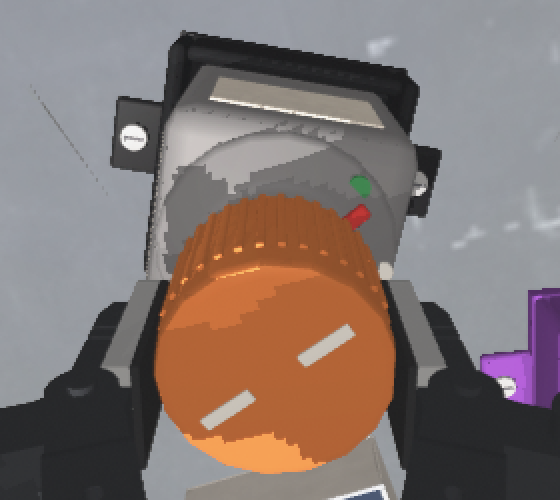

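The pointer has settled at about 208° (taking its height as 0.114). Green is at 207.6°, and start plus travel agrees too. One more check of the stop by turning on.

>>> {"method": "play_rows", "body": {
  "motion": [
    [[0,0,0.0005,0,0,-3,0.04],[0,0,0,0,0,-3,0.04],[0,0,0,0,0,0,0.04]]
  ]
}}

```text
time: 9.75
tcp_pos: [0.5695, 0.0238, 0.1253]
eef_rot: [0.002, -0.652, 0.758, -0.0]
contact_force: [-10.5, 9.0, 33.9]
opening: 0.0468
```

```bash
python3 -c "
from h import *
to([.569,.022,.123])"
```

```text
t 9.75 tcp [0.5695 0.0238 0.1253] q [ 0.04   0.366 -0.109  1.093  0.002 -1.381] yaw 171.4 F [-10.5   9.   33.9] M [ 1.75  2.17 -0.02] op 0.0468
delta [0.0018 0.0002 0.0023] z [ 0.003  0.003 -1.   ]
```

>>> {"method": "play_rows", "body": {
  "motion": [
    [[0,0,0,0,0,-3,0.04],[0,0,0,0,0,-3,0.04],[0,0,0,0,0,0,0.04]]
  ]
}}

```text
time: 10.05
tcp_pos: [0.5693, 0.0238, 0.1253]
eef_rot: [0.002, -0.691, 0.723, -0.0]
contact_force: [-11.4, 8.8, 33.7]
opening: 0.0472
```

```bash
python3 -c "
from h import *
to([.569,.022,.123])"
```

```text
t 10.05 tcp [0.5693 0.0238 0.1253] q [ 0.04   0.365 -0.109  1.093  0.003 -1.485] yaw 177.4 F [-11.4   8.8  33.7] M [ 1.81  2.3  -0.31] op 0.0472
delta [0.0018 0.0002 0.0023] z [ 0.003  0.003 -1.   ]
```

>>> {"method": "play_rows", "body": {
  "motion": [
    [[0,0,0,0,0,-3,0.04],[0,0,0,0,0,-3,0.04],[0,0,0,0,0,0,0.04]]
  ]
}}

```text
time: 10.35
tcp_pos: [0.5692, 0.0238, 0.1253]
eef_rot: [-0.002, 0.728, -0.686, 0.0]
contact_force: [-11.4, 9.0, 34.3]
opening: 0.0469
```

```bash
python3 -c "
from h import *
to([.569,.022,.123])
c=camera('wrist');dots(c,cen=(.5699,.0228),zs=(.098,.114))"
```

```text
t 10.35 tcp [0.5692 0.0238 0.1253] q [ 0.04   0.365 -0.109  1.093  0.002 -1.59 ] yaw -176.6 F [-11.4   9.   34.3] M [1.76 2.35 0.11] op 0.0469
delta [0.0018 0.0004 0.0023] z [ 0.003  0.003 -1.   ]
red 64 [368.  271.8] (0.098, np.float64(-168.1), np.float64(28.6)) (0.114, np.float64(-153.0), np.float64(28.1))
green 70 [369.5 256.8] (0.098, np.float64(-152.4), np.float64(31.5)) (0.114, np.float64(-140.5), np.float64(32.3))
white 3217 [292.8 235.8] (0.098, np.float64(-60.7), np.float64(27.3)) (0.114, np.float64(-66.7), np.float64(31.5))
white 205 [342.6 322.8] (0.098, np.float64(122.7), np.float64(31.4)) (0.114, np.float64(132.2), np.float64(22.3))
```

The moment rose again to -0.31 N m one lug pitch on and let go, while the pointer stayed put: the collar is at its open stop. Now I'll ease the cap up, let go and lift off.

>>> {"method": "play_rows", "body": {
  "motion": [
    [[0,0,-0.003,0,0,0,0.04],[0,0,-0.004,0,0,0,0.04],[0,0,-0.0025,0,0,0,0.04],[0,0,0,0,0,0,0.055],[0,0,0,0,0,0,0.07],[0,0,0,0,0,0,0.085],[0,0,0,0,0,0,0.085],[0,0,0,0,0,0,0.085],[0,0,0,0,0,0,0.085]]
  ]
}}

```text
time: 11.3
tcp_pos: [0.5692, 0.0223, 0.1312]
eef_rot: [0.0, 0.727, -0.687, -0.0]
contact_force: [1.0, -0.1, 1.2]
opening: 0.0853
```

```bash
python3 -c "
from h import *
to([.569,.022,.123])"
```

```text
t 11.3 tcp [0.5692 0.0223 0.1312] q [ 0.039  0.364 -0.096  1.112 -0.    -1.588] yaw -176.8 F [ 1.  -0.1  1.2] M [ 0.03 -0.02 -0.  ] op 0.0853
delta [0.0003 0.0002 0.0082] z [-0. -0. -1.]
```

>>> {"method": "play_rows", "body": {
  "motion": [
    [[0,0,-0.01,0,0,0,0.085],[0,0,-0.015,0,0,0,0.085],[0,0,-0.02,0,0,0,0.085],[0,0,-0.02,0,0,4,0.085],[0,0,-0.015,0,0,8,0.085],[0,0,-0.01,0,0,8,0.085],[0,0,-0.005,0,0,8,0.085],[0,0,0,0,0,8,0.085],[0,0,0,0,0,8,0.085],[0,0,0,0,0,8,0.085]]
  ]
}}

```text
time: 12.3
tcp_pos: [0.5693, 0.0224, 0.2272]
eef_rot: [0.0, -0.35, 0.937, -0.0]
contact_force: [0.6, -0.6, 0.5]
opening: 0.0849
```

>>> {"method": "play_rows", "body": {
  "motion": [
    [[0,0,0,0,0,8,0.085],[0,0,0,0,0,8,0.085],[0,0,0,0,0,8,0.085],[0,0,0,0,0,8,0.085],[0,0,0,0,0,0,0.085],[0,0,0,0,0,0,0.085],[0,0,0,0,0,0,0.085]]
  ]
}}

```text
time: 13.0
tcp_pos: [0.5693, 0.0224, 0.2266]
eef_rot: [0.0, -0.082, 0.997, -0.0]
contact_force: [-0.0, -0.8, -0.3]
opening: 0.085
```

```bash
python3 -c "
from h import *
to([.569,.022,.231])
c=camera('wrist');dots(c,cen=(.5695,.0223),zs=(.098,.114))
cv2.imwrite('pics/wA.png',c['image'])
s=camera('scene')['image'][130:350,180:400]
cv2.imwrite('pics/sA.png',cv2.resize(s,None,fx=2.7,fy=2.7,interpolation=2))"
```

```text
t 13.0 tcp [0.5693 0.0224 0.2266] q [ 0.039  0.317  0.085  1.338 -0.    -0.125] yaw 99.4 F [-0.  -0.8 -0.3] M [0.03 0.01 0.02] op 0.085
delta [ 0.0004 -0.0004 -0.0044] z [ 0. -0. -1.]
red 37 [308.1 201.9] (0.098, np.float64(-153.5), np.float64(23.5)) (0.114, np.float64(-156.4), np.float64(26.6))
green 30 [305.6 193.1] (0.098, np.float64(-154.0), np.float64(30.9)) (0.114, np.float64(-156.2), np.float64(33.6))
white 34 [337.9 197.5] (0.098, np.float64(156.0), np.float64(31.1)) (0.114, np.float64(160.5), np.float64(33.3))
white 7 [351.3 229.3] (0.098, np.float64(98.1), np.float64(28.8)) (0.114, np.float64(107.9), np.float64(27.4))
```

View pics/wA.png

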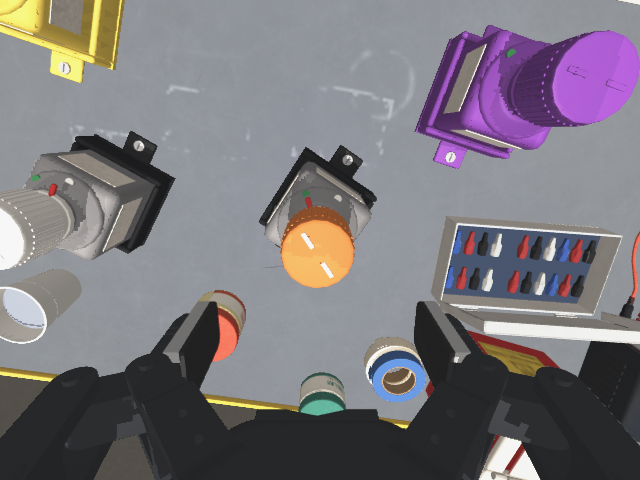

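View pics/sA.png

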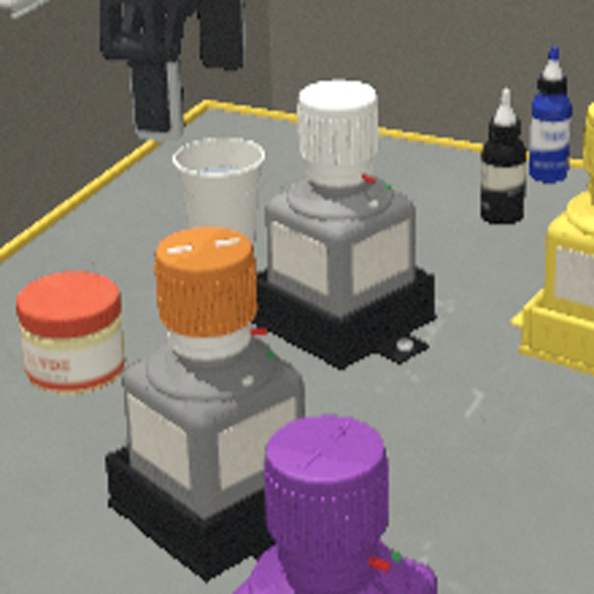

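The wrist view shows the red pointer (308,202) in line with the green dot (306,193), both at about -154° (±2°), and the cap free. The scene view shows the orange cap sprung back up and the white bottle unchanged. Handing in.

```bash
python3 -c "
from workcell import bot
print(bot.job_done())"
```

```text
the job is handed in; nothing more can be done
None
```

The orange bottle's closure is open: I gripped the cap from above, pressed it fully down (28–34 N), twisted it counterclockwise, then eased it up and let go. I handed the job in at about 13 s.

- **Collar:** after release, the red pointer and the green dot are at the same angle (about -154° to -156°), to within about 2°. The scene view shows the cap sprung back up.
- **White bottle:** I never touched it, and its cap looks unchanged in the last picture.
- **Robot:** the gripper hung open above the cap, touching nothing; the force reading was under 1 N.

**Unexpected at the stop:** the twisting moment rose to about -0.5 N m and then dropped, as if the lugs jumped over, while the pointer stood still. I kept turning while pressed; about 40° later the moment rose again to -0.3 N m and dropped, and the pointer again did not move beyond measuring error. I took this to mean the collar is at its open stop. Single pictures taken during the twist had the pointer 4–8° short of green. That came from assuming the wrong height for the pointer, and the final view agrees with the stop.

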